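# Shut the red gas tap under the sliding cover

## Robot

A 6-joint arm with a two-finger parallel gripper is mounted at the origin on a cart in front of the work surface, level with it; the furniture and walls round the work are solid. World frame = base frame: x ahead of the robot, y to its left, z up, the work surface at z = 0. Lengths are in mm, angles in rad, forces in N, time in s.
With the tool pointing down it reaches from about 275 to 1000 mm from the base axis. Payload 8.4 kg.
Tool frame: the origin (TCP) lies at the very end of the fingers, on their centre line; the grasp point (between the pads) lies 19 mm behind it (r.pinch_z is the distance from the TCP to the grasp point, in mm); z points along the fingers, y is the line along which they close (so a half turn about z gives the same grasp; the last joint's range is limited). The gripper opens to 85 mm and grips with 20 to 120 N. Pads are 22 mm wide; open, the fingers measure 114 mm over their backs; the gripper's body (76 mm by 85 mm) begins 54 mm behind the grasp point. The pads swing forward as they close: fully open they stand 13 mm farther back than shut.
Start: joints at [1.268, 0.353, 1.633, -0, 1.155, -0.002], TCP at [185.176, 596.94, 231.281] pointing down, gripper open.
Joint ranges: [-2.63, 2.63], [-0.92, 2.1], [0.06, 2.66], [-1.3, 4.44], [0, 2.69], [-3.02, 3.02]. Speed limits (rad/s): [2.22, 2.22, 2.79, 3.14, 3.14, 3.14].

## Interface

Orientations are given as [roll, pitch, yaw] about the fixed x, y, z axes, in that order (R = Rz(yaw) Ry(pitch) Rx(roll)).
In Python, from rig import r gives the robot as it stands.
- The arm moves only by the tool carry_out, never from a script. Its argument "series" is a list of rows, each a list of 7 numbers: the turn, a rotation vector about the tool's x, y, z as a fraction of full scale, then the shift along the tool's x, y, z as a fraction of full scale, then the gripper command: -1 is fully open, 1 is shut, values between are in proportion. A call has 1 to 8 rows; each row is the pose to reach, as a shift and turn from the pose commanded when the call began, along the tool's axes at that moment, turning the shorter way round; what a row does not reach only later rows make up. Full scale, the value 1, is 0.25 m for a shift and pi rad for a turn. A row lasts 1/8 s, in which the tool goes at most 62.5 mm and 10.7 degrees, less where a joint would pass 70% of its speed; a pose out of reach is approached as far as the arm can. A call with a number of a shift or a turn outside -1 to 1 is refused whole. A call with a gripper value outside its range is refused whole. The fingers move at their own pace and stop on an object; "force" is the grip in N (left out, the last holds). Time passes only in rows, so rows that repeat a pose let the fingers close. It gives the time, the measured TCP pose, the force, the opening and the grip force at its end, in the units of the state.
- r.sense(): the state, without advancing time (a new reading comes with each control period).
- r.grab_frame(name): name is "side" or "top" or "wrist"; returns the picture (420x560x3 uint8, red, green, blue); there is no depth.
- r.get_calibration(name): a dict with "K" (3x3 intrinsics, pixels), "pose" (4x4, takes a point from camera to world coordinates). Camera axes: x right, y up, looking along -z (the intrinsics and any distortion apply to the point x, -y, -z); pixel columns grow to the right and rows downward; lengths in mm; the calibration is good to about 2 mm. A picture is of the moment at which its call begins: read the wrist's pose just before it. get_calibration takes no time and is no camera call; for the wrist camera it gives the pose at the moment of the call.
- r.sign_off(): hands the job in; it is judged then, once.
Trained networks look in the newest picture that a camera, given by its name, has taken for a name from the list of things; names that differ only in an ending like _2 or _b are one class to them, and where a whole thing is asked for, a point or a joint stands for the part that bears it (a point fixed in the world has none). Each returns a list of dicts, best first, with "score" (0 to 1); they miss things now and then, are a little off and sometimes report something else, mostly with a low value. They report only what shows in the picture. A call takes as long as a camera call.
- r.silhouettes(camera, label): "region" (420x560 bool, what is visible of it) and "position" ([row, column] in pixels, amid what is visible of it).
The state is a dict: "clock": time; "qpos": joint angles; "qvel": joint speeds; "joint_efforts": joint torques, N m; "eef_pos": TCP position; "tcp_rot": TCP orientation; "contact_force": force on the tool from outside, world axes, zero at the start; "wrist_torque": the same for the moment, N m; "opening": opening from 0.0 (shut) to 1.0 (fully open); "grasp_force": force on a finger pad.
Only numpy, scipy, OpenCV 4.12 (cv2) and the standard library are available. Lean on these libraries where they do the work, as an engineer would, in place of code of your own. Each camera call takes 0.05 s, during which the arm holds its last target. There are 200 camera calls.

## Task

Push the grey cover of the white gas tap box all the way back on its rails to uncover the two valve handles, then push the red handle clockwise through its quarter turn until it is fully shut, lying across the box. Leave the cover back and the blue handle open as it is; this is fingertip work: pick nothing up, and leave the other things on the bench where they are.

Things in the scene. Friction and masses are not known exactly. Their poses are not given: they have to be found in the camera images.
- gas_box: White gas tap box, fixed to the bench, 220 mm deep (x), 223 wide (y), side walls 74 high, front wall 60. Origin: centre of its underside; -x is its front (robot side), +y its left. Front half: open well, x -102 to 2 mm, y -103 to 103 mm, floor at z 8, with two valves side by side, pivots at x -30, y 41.5 and -48.5 mm; which one is red varies. Rear half: closed deck 61 mm high. Pipe tops at z 38
- cover (a joint): Grey sliding cover of the well in rails, 112 mm long, top face 69 mm above the bench. Value in m: 0 = shut (covers the well), grows as the cover slides to the back of the box (its +x), hard stop 0.105 = fully back. Stays where left; 3 to 4 N moves it. Starts at 0 to 0.02
- cover_lip (a point): Middle of the front face of the black push lip along the cover's front edge, 78 mm above the bench. The lip is 120 mm wide (y), 7 mm thick and stands from z = 65 to z = 87 mm; the point moves with the cover
- red_handle (a joint): Handle of the red valve: lever with a red sleeve 14 mm wide, z 44 to 58 mm, 16 to 52 mm from the pivot. Value in rad: 0 = open, lever points from pivot to the box's front (-x); grows clockwise seen from above to 1.571 = shut (hard stop), lever points to the box's left (+y). Stays where left; 3 to 4 N at the sleeve moves it. Starts at 0 to 0.25
- red_pivot (a point): Turning axis of the red handle, at the handle's mid height, 51 mm above the bench
- red_grip (a point): Point on the middle of the red sleeve, 40 mm from the pivot along the lever, 51 mm above the bench; moves with the handle
- blue_handle (a joint): Handle of the blue valve: lever with a blue sleeve 14 mm wide, z 44 to 58 mm, 16 to 52 mm from the pivot. Value in rad: 0 = open, lever points from pivot to the box's front (-x); grows clockwise seen from above to 1.571 = shut (hard stop), lever points to the box's left (+y). Stays where left; 3 to 4 N at the sleeve moves it. Starts at 0 to 0.25
- blue_grip (a point): Point on the middle of the blue sleeve, 40 mm from its pivot, 51 mm above the bench; moves with the handle
- timer: Loose bystander: white lab timer with three buttons, 66x66x18 mm, lying on the bench. Origin: centre of its underside
- flask_a: Loose bystander: flat clear culture flask with pink contents and orange cap, lying, 52x98x24 mm. Origin: centre of its underside
- dye_bottle: Loose bystander: small brown bottle with white cap, 30 mm across, 66 mm tall, standing. Origin: centre of its underside
- tally_counter: Loose bystander: round grey tally counter, 80x51x24 mm. Origin: centre of its underside. It lies in front of the tall fixed microscope, which fills about x 0.45 to 0.95 m, y -0.43 to -0.03 m and must not be hit by the arm
- usb_stick: Loose bystander: black USB stick, 18x57x8 mm. Origin: centre of its underside
- marker_red: Loose bystander: white marker pen with red cap, 13x127x14 mm. Origin: centre of its underside

How it is judged:
By the outcome, as a careful person would: the job done as asked, in the order asked, and still so for the second after the job is handed in, with the robot touching nothing.
It also fails if it takes over 51 s, if anything falls off the work surface, if the arm or the gripper's body presses on something with over 40 N, if the wrist force passes 120 N, or if a joint passes its speed limit or range.

## Working session

There is one attempt and no reset: what is moved stays moved. The work goes in short steps, Python scripts to look and compute and a tool call to move; the robot and the scene stay as the last step left them, time stands still between calls to the robot, and variables do not carry over. Pictures are saved under pics/ and viewed, at most 10 in all, crops included, and the job is handed in when it is done.

Besides the shell and the picture viewer there is one more tool, called after "Emit:" in YAML: its name, and indented under it one key for each argument. carry_out: Moves the arm, as the interface text tells. Its arguments: {"type":"object","properties":{"series":{"type":"array"},"force":{"type":"number"}},"required":["series"]}

```bash
mkdir -p pics; cat > h.py <<'E'
from rig import r
import numpy as np, cv2
def ray(cam,px,z):
    c=r.get_calibration(cam);K=np.array(c["K"]);P=np.array(c["pose"])
    d=np.linalg.inv(K)@[px[0],px[1],1]; d=P[:3,:3]@(d*[1,-1,-1]); o=P[:3,3]
    return o+d*(z-o[2])/d[2]
def proj(cam,p):
    c=r.get_calibration(cam);K=np.array(c["K"]);P=np.array(c["pose"])
    q=P[:3,:3].T@(np.array(p)-P[:3,3])*[1,-1,-1]; q=K@q; return q[:2]/q[2]
def snap(cam,name):
    im=r.grab_frame(cam); cv2.imwrite(f"pics/{name}.png",im[...,::-1]); return im
E
python3 - <<'E'
from h import *
a=snap("top","t0");b=snap("side","s0")
print(r.get_calibration("top"))
s=r.sense();print(s["clock"],s["eef_pos"],s["tcp_rot"])
for cam in["top","side"]:
  for l in ["gas_box","cover","cover_lip","red_handle","blue_handle","timer","flask_a","dye_bottle","tally_counter","usb_stick","marker_red"]:
    for d in r.silhouettes(cam,l)[:1]:
        m=d["region"].astype(np.uint8);rc=cv2.minAreaRect(cv2.findNonZero(m))
        print(cam,l,round(d["score"],2),np.round(d["position"]),np.round(cv2.boxPoints(rc)).astype(int).tolist(), np.round(ray(cam,np.array(d["position"])[::-1],20 if l!="cover" else 69)))
E
```

```text
{'K': array([[385.23907569,   0.        , 280.07395224],
       [  0.        , 385.23907569, 207.81597095],
       [  0.        ,   0.        ,   1.        ]]), 'pose': array([[-2.08424821e-02,  9.82718669e-01, -1.83928272e-01,
         2.72613345e+02],
       [-9.99732810e-01, -2.23248860e-02, -5.99238522e-03,
         2.90621621e+01],
       [-9.99500653e-03,  1.83754232e-01,  9.82921402e-01,
         1.41984951e+03],
       [ 0.00000000e+00,  0.00000000e+00,  0.00000000e+00,
         1.00000000e+00]])}
0.1 [185.03974447 596.52138498 230.60570807] [-3.14029744e+00 -1.06995222e-07  2.84079071e+00]
top gas_box 0.8 [196. 235.] [[197, 166], [265, 156], [274, 221], [206, 230]] [582. 203.  20.]
top cover 0.56 [204. 237.] [[204, 192], [261, 183], [266, 214], [209, 223]] [545. 192.  69.]
top cover_lip 0.75 [203. 234.] [[206, 192], [261, 184], [265, 214], [210, 222]] [556. 208.  20.]
top timer 0.55 [218. 162.] [[155, 226], [156, 209], [174, 211], [172, 228]] [507. 476.  20.]
top flask_a 0.53 [223. 427.] [[411, 220], [437, 211], [442, 224], [416, 234]] [ 467. -498.   20.]
top dye_bottle 0.51
[... 358 characters left out ...]
]] [434. 570.  20.]
side gas_box 0.56 [249. 226.] [[179, 278], [184, 213], [272, 220], [267, 284]] [598. 205.  20.]
side cover 0.83 [240. 240.] [[215, 252], [221, 217], [264, 224], [258, 260]] [541. 217.  69.]
side cover_lip 0.86 [238. 242.] [[215, 253], [218, 219], [264, 223], [261, 257]] [572. 128.  20.]
side blue_handle 0.7 [299. 174.] [[166, 289], [177, 287], [181, 310], [170, 312]] [633. 460.  20.]
side timer 0.88 [317. 216.] [[199, 322], [206, 300], [235, 310], [227, 332]] [500. 493.  20.]
side tally_counter 0.4 [214. 299.] [[293, 211], [305, 211], [305, 221], [293, 221]] [430. -80.  20.]
side marker_red 0.55 [356. 224.] [[202, 343], [205, 338], [245, 368], [242, 373]] [436. 598.  20.]
```

View pics/t0.png

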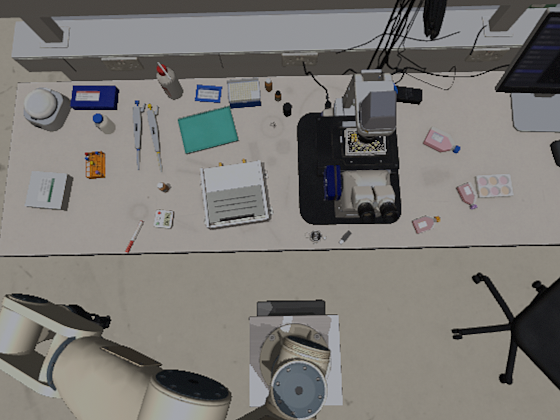

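View pics/s0.png

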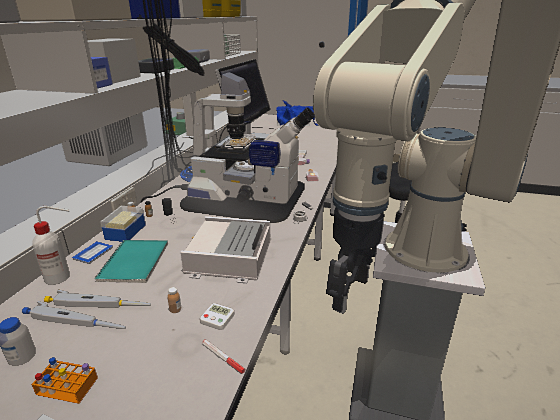

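The top view shows the white box at px (206,230)-(265,156), turned by about 7°, with the cover nearly shut. The timer is at (164,218), the bottle at (164,187) and the marker at (135,237), all to the left and clear of the box. The side view agrees. I'll move over the box for a wrist view.

```bash
cat >> h.py <<'E'
from scipy.spatial.transform import Rotation as Ro
def mv(p,yawdeg):
    "row numbers for a tool-down move to p, tool x at yawdeg"
    s=r.sense(); R=Ro.from_euler("xyz",s["tcp_rot"])
    d=R.as_matrix().T@(np.array(p)-s["eef_pos"])/250
    T=Ro.from_euler("xyz",[np.pi,0,np.radians(yawdeg)])
    return np.round(np.r_[(R.inv()*T).as_rotvec()/np.pi,d],4).tolist()
E
python3 - <<'E'
from h import *
for px in [(206,230),(274,221),(265,156),(197,166)]: print(np.round(ray("top",px,70)))
s=r.sense();R=Ro.from_euler("xyz",s["tcp_rot"]).as_matrix()
P=r.get_calibration("wrist")["pose"];print("cam in tool",np.round(R.T@(P[:3,3]-s["eef_pos"])),np.round(R.T@P[:3,:3],2).tolist())
print(mv([310,390,340],130),mv([430,180,340],97.5))
E
```

```text
[451. 301.  70.]
[478.  60.  70.]
[719.  88.  70.]
[687. 337.  70.]
cam in tool [  80.   -1. -142.] [[0.0, 0.95, 0.31], [1.0, 0.0, -0.0], [-0.0, 0.31, -0.95]]
[-0.0, -0.0, 0.182, -0.7222, -0.6427, -0.4349] [-0.0, -0.0, 0.3626, -1.4295, -1.3027, -0.4349]
```

Emit:
carry_out:
  series:
    - [0,0,0.182,-0.72,-0.64,-0.43,1]
    - [0,0,0.182,-0.72,-0.64,-0.43,1]
    - [0,0,0.182,-0.72,-0.64,-0.43,1]
    - [0,0,0.182,-0.72,-0.64,-0.43,1]
    - [0,0,0.182,-0.72,-0.64,-0.43,1]
    - [0,0,0.182,-0.72,-0.64,-0.43,1]

```text
clock: 1.95
eef_pos: [310.1, 390.7, 339.2]
tcp_rot: [3.141, -0.001, 2.267]
contact_force: [-0.5, 0.8, -0.3]
opening: -0.002
grasp_force: 0.0
```

```bash
python3 - <<'E'
from h import *
print(r.sense()["eef_pos"],mv([520,190,330],96.5))
E
```

```text
[310.06836397 390.66838504 339.16291833] [0.0003, -0.0003, 0.1856, -1.1545, 0.129, 0.0361]
```

Emit:
carry_out:
  series:
    - [0,0,0.1856,-1,0.13,0.04,1]
    - [0,0,0.1856,-1,0.13,0.04,1]
    - [0,0,0.1856,-1,0.13,0.04,1]
    - [0,0,0.1856,-1,0.13,0.04,1]
    - [0,0,0.1856,-1,0.13,0.04,1]
    - [0,0,0.1856,-1,0.13,0.04,1]

```text
clock: 2.7
eef_pos: [494.7, 221.2, 327.6]
tcp_rot: [-3.139, -0.0, 1.686]
contact_force: [0.5, -0.2, -0.2]
opening: 0.002
grasp_force: 0.0
```

```bash
python3 - <<'E'
from h import *
print(r.sense()["eef_pos"]);im=snap("wrist","w0")
for l in ["gas_box","cover","cover_lip","red_handle","blue_handle"]:
    for d in r.silhouettes("wrist",l)[:2]:
        m=d["region"].astype(np.uint8);rc=cv2.minAreaRect(cv2.findNonZero(m))
        print(l,round(d["score"],2),np.round(d["position"]),np.round(cv2.boxPoints(rc)).astype(int).tolist(),[np.round(ray("wrist",p,69)[:2]).tolist() for p in cv2.boxPoints(rc)])
E
```

```text
[494.72155475 221.20953045 327.60344188]
gas_box 0.95 [184. 347.] [[262, 98], [438, 96], [440, 268], [264, 270]] [[462.0, 315.0], [679.0, 343.0], [749.0, 110.0], [488.0, 77.0]]
cover 0.68 [187. 316.] [[275, 261], [275, 119], [362, 119], [362, 261]] [[504.0, 94.0], [481.0, 293.0], [591.0, 306.0], [631.0, 109.0]]
cover_lip 0.98 [185. 317.] [[275, 262], [275, 120], [362, 120], [362, 262]] [[504.0, 92.0], [481.0, 292.0], [591.0, 304.0], [632.0, 107.0]]
```

View pics/w0.png

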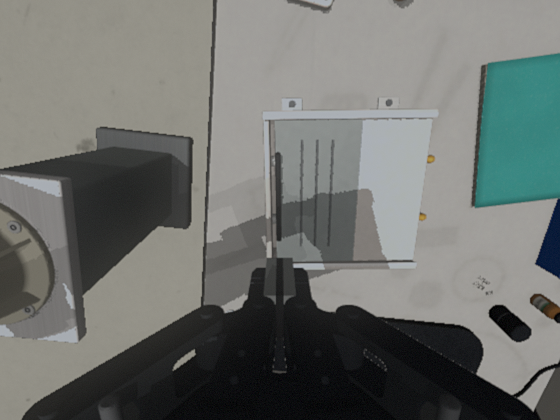

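The wrist view shows the left wall top from (264,111) to (438,112), the right wall near row 265, and the black lip from (279,153) to (279,241). The cover is nearly shut.

```bash
python3 - <<'E'
from h import *
for n,px,z in [("FL",(263,111),74),("RL",(438,111),74),("RR",(414,268),74),("FLwall front",(264,120),60),("FRfront",(270,262),60),("lipL",(279,153),87),("lipR",(279,241),87)]: print(n,np.round(ray("wrist",px,z),1))
E
```

```text
FL [465.8 300.2  74. ]
RL [682.4 325.6  74. ]
RR [708.8 107.9  74. ]
FLwall front [467.5 289.3  60. ]
FRfront [497.3  85.7  60. ]
lipL [491.4 252.7  87. ]
lipR [505.4 133.4  87. ]
```

```bash
cat >> h.py <<'E'
YAW=6.8;C=np.array([587.3,204.,0]);B=Ro.from_euler("z",YAW,degrees=True).as_matrix()
def tobox(p): return np.round(B.T@(np.array(p)-C),1)
def tow(b): return C+B@np.array(b)
E
python3 - <<'E'
from h import *
print(tobox(r.sense()["eef_pos"]));
for b in [(-140,0,200),(-140,0,73)]: print(mv(tow(b),90+YAW))
E
```

```text
[-90.   28.1 328.9]
[0.0001, -0.0001, -0.0005, -0.1128, -0.2, 0.5156]
[0.0001, -0.0001, -0.0005, -0.1129, -0.2001, 1.0236]
```

Emit:
carry_out:
  series:
    - [0,0,0,-0.113,-0.2,0.516,1]
    - [0,0,0,-0.113,-0.2,0.516,1]
    - [0,0,0,-0.113,-0.2,0.516,1]
    - [0,0,0,-0.113,-0.2,0.7,1]
    - [0,0,0,-0.113,-0.2,0.85,1]
    - [0,0,0,-0.113,-0.2,0.95,1]
    - [0,0,0,-0.113,-0.2,1,1]
    - [0,0,0,-0.113,-0.2,1,1]

```text
clock: 4.0
eef_pos: [449.7, 186.9, 79.2]
tcp_rot: [3.141, -0.0, 1.686]
contact_force: [-0.3, 0.2, -0.3]
opening: -0.0
grasp_force: 0.0
```

Emit:
carry_out:
  series:
    - [0,0,0,0,0.02,0.02,1]
    - [0,0,0,0,0.04,0.024,1]
    - [0,0,0,0,0.06,0.024,1]
    - [0,0,0,0,0.08,0.024,1]
    - [0,0,0,0,0.1,0.024,1]
    - [0,0,0,0,0.12,0.024,1]
    - [0,0,0,0,0.14,0.024,1]
    - [0,0,0,0,0.16,0.024,1]

```text
clock: 5.0
eef_pos: [488.3, 190.9, 72.6]
tcp_rot: [-3.14, 0.0, 1.686]
contact_force: [-3.5, -0.3, 1.8]
opening: 0.003
grasp_force: 1.5
```

```bash
python3 - <<'E'
from h import *
print(tobox(r.sense()["eef_pos"]));snap("wrist","w1")
E
```

```text
[-99.8  -1.3  72.6]
```

View pics/w1.png

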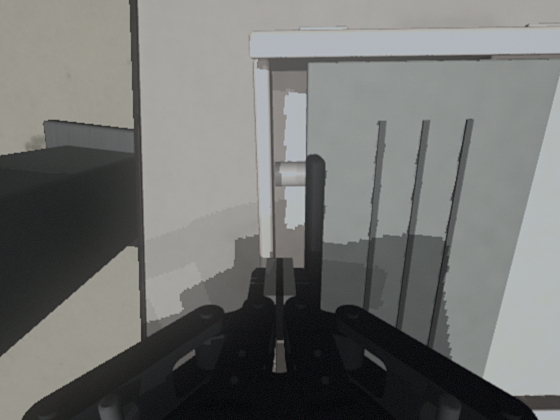

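The finger is on the lip and the cover has begun to slide (3.5 N), with a gap opening at (290,160). I'll keep pushing.

Emit:
carry_out:
  series:
    - [0,0,0,0,0.03,0,1]
    - [0,0,0,0,0.06,0,1]
    - [0,0,0,0,0.09,0,1]
    - [0,0,0,0,0.12,0,1]
    - [0,0,0,0,0.15,0,1]
    - [0,0,0,0,0.18,0,1]
    - [0,0,0,0,0.21,0,1]
    - [0,0,0,0,0.24,0,1]

```text
clock: 6.05
eef_pos: [548.7, 197.9, 72.8]
tcp_rot: [3.142, -0.0, 1.686]
contact_force: [-4.3, 1.6, -1.5]
opening: 0.0
grasp_force: 1.6
```

Emit:
carry_out:
  series:
    - [0,0,0,0,0.01,0,1]
    - [0,0,0,0,0.02,0,1]
    - [0,0,0,0,0.03,0,1]
    - [0,0,0,0,0.04,0,1]
    - [0,0,0,0,0.05,0,1]
    - [0,0,0,0,0.06,0,1]
    - [0,0,0,0,0.07,0,1]
    - [0,0,0,0,0.08,0,1]

```text
clock: 7.05
eef_pos: [568.1, 200.2, 72.8]
tcp_rot: [-3.141, 0.0, 1.686]
contact_force: [-9.1, 1.8, 3.1]
opening: -0.001
grasp_force: 4.9
```

Emit:
carry_out:
  series:
    - [0,0,0,0,0.004,0,1]
    - [0,0,0,0,0.008,0,1]
    - [0,0,0,0,0.012,0,1]
    - [0,0,0,0,0.012,0,1]

```text
clock: 7.55
eef_pos: [568.1, 200.1, 72.6]
tcp_rot: [-3.136, 0.001, 1.686]
contact_force: [-13.6, 1.1, 9.9]
opening: -0.001
grasp_force: 7.1
```

Emit:
carry_out:
  series:
    - [0,0,0,0,-0.05,0,1]
    - [0,0,0,0,-0.12,0,1]
    - [0,0,0,-0.1,-0.15,-0.25,1]
    - [0,0,0,-0.2,-0.15,-0.5,1]
    - [0,0,0,-0.3,-0.15,-0.7,1]
    - [0,0,0,-0.3,-0.15,-0.8,1]
    - [0,0,0,-0.3,-0.15,-0.8,1]

```text
clock: 8.43
eef_pos: [544.3, 121.4, 275.6]
tcp_rot: [3.135, -0.0, 1.685]
contact_force: [-0.7, -0.3, 0.3]
opening: -0.001
grasp_force: 0.0
```

```bash
python3 - <<'E'
from h import *
print(tobox(r.sense()["eef_pos"]));im=snap("wrist","w2")
cv2.imwrite("pics/w2c.png",cv2.resize(im[60:360,160:560,::-1],(800,600)))
for l in ["gas_box","cover_lip","red_handle","blue_handle"]:
    for d in r.silhouettes("wrist",l)[:2]:
        p=np.array(d["position"])[::-1]
        m=d["region"].astype(np.uint8);rc=cv2.boxPoints(cv2.minAreaRect(cv2.findNonZero(m)))
        print(l,round(d["score"],2),np.round(p),tobox(ray("wrist",p,58)),np.round(rc).astype(int).tolist(),[tobox(ray("wrist",q,58))[:2].tolist() for q in rc])
for x in (-110,0): print(x,[proj("wrist",tow((x,y,74))).round().tolist() for y in(-111,111)])
E
```

```text
[-52.5 -77.  275.6]
gas_box 0.94 [335. 104.] [ 8.9 11.7 58. ] [[217, 0], [440, 0], [440, 213], [217, 213]] [[-115.6, 111.1], [109.3, 110.4], [146.4, -116.2], [-131.1, -115.0]]
cover_lip 0.69 [370. 100.] [46.6 16.5 58. ] [[315, 202], [323, 5], [434, 9], [426, 206]] [[-10.9, -100.6], [-9.7, 106.8], [103.5, 102.4], [126.6, -107.0]]
red_handle 0.66 [276.  71.] [-58.2  45.3  58. ] [[248, 78], [252, 59], [307, 69], [304, 88]] [[-87.6, 38.8], [-83.5, 57.4], [-24.8, 48.0], [-27.9, 29.1]]
blue_handle 0.59 [280. 155.] [-53.5 -43.   58. ] [[253, 160], [255, 144], [305, 151], [303, 167]] [[-85.4, -49.4], [-82.2, -30.8], [-24.4, -38.8], [-26.6, -57.7]]
-110 [[233.0, 214.0], [221.0, -6.0]]
0 [[325.0, 214.0], [336.0, -6.0]]
```

View pics/w2c.png

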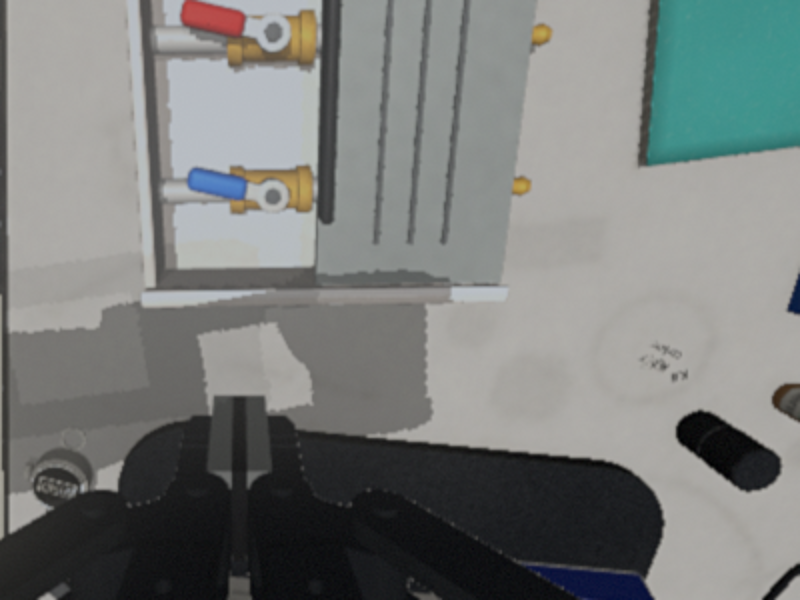

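The cover is at its hard stop, its rear flush with the box end. Red is the left valve (crop (212,18)), already turned by about 0.15, and blue is the right one (crop (217,183)). I'll lower the finger between them.

Emit:
carry_out:
  series:
    - [0,0,0,0.2,-0.062,0.1,1]
    - [0,0,0,0.348,-0.062,0.3,1]
    - [0,0,0,0.348,-0.062,0.5,1]
    - [0,0,0,0.348,-0.062,0.65,1]
    - [0,0,0,0.348,-0.062,0.76,1]
    - [0,0,0,0.348,-0.062,0.84,1]
    - [0,0,0,0.348,-0.062,0.91,1]
    - [0,0,0,0.348,-0.062,0.91,1]

```text
clock: 9.68
eef_pos: [515.8, 206.0, 43.6]
tcp_rot: [-3.139, 0.001, 1.686]
contact_force: [-0.7, -0.1, 0.1]
opening: 0.001
grasp_force: 0.0
```

```bash
python3 - <<'E'
from h import *
print(tobox(r.sense()["eef_pos"]))
for x,y in [(-72.8,31.9),(-75.1,43),(-73.3,55.6),(-66.6,68),(-59.4,75),(-51.5,79.5),(-47,79.5)]: print(mv(tow((x,y,48)),90+YAW))
E
```

```text
[-70.7  10.4  43.6]
[-0.001, 0.0003, -0.001, 0.0858, -0.0087, -0.0175]
[-0.001, 0.0003, -0.001, 0.1302, -0.018, -0.0175]
[-0.001, 0.0003, -0.001, 0.1806, -0.011, -0.0175]
[-0.001, 0.0003, -0.001, 0.2303, 0.0157, -0.0177]
[-0.001, 0.0003, -0.001, 0.2584, 0.0444, -0.0178]
[-0.001, 0.0003, -0.001, 0.2765, 0.0759, -0.0179]
[-0.001, 0.0003, -0.001, 0.2765, 0.0939, -0.0179]
```

Emit:
carry_out:
  series:
    - [0,0,0,0.03,-0.005,-0.018,1]
    - [0,0,0,0.06,-0.008,-0.018,1]
    - [0,0,0,0.086,-0.009,-0.018,1]
    - [0,0,0,0.108,-0.014,-0.018,1]
    - [0,0,0,0.13,-0.018,-0.018,1]
    - [0,0,0,0.155,-0.015,-0.018,1]
    - [0,0,0,0.18,-0.011,-0.018,1]
    - [0,0,0,0.18,-0.011,-0.018,1]

```text
clock: 10.68
eef_pos: [508.8, 251.2, 49.6]
tcp_rot: [-3.141, -0.0, 1.686]
contact_force: [-0.4, -2.2, 0.6]
opening: -0.006
grasp_force: 1.0
```

```bash
python3 - <<'E'
from h import *
print(tobox(r.sense()["eef_pos"]));snap("wrist","w3")
for x,y in [(-66.6,68),(-59.4,75),(-51.5,79.5),(-47,79.5)]: print(mv(tow((x,y,48)),90+YAW))
E
```

```text
[-72.3  56.2  49.6]
[-0.0001, -0.0001, -0.0011, 0.0476, 0.0224, 0.0066]
[-0.0001, -0.0001, -0.0011, 0.0757, 0.0511, 0.0066]
[-0.0001, -0.0001, -0.0011, 0.0938, 0.0827, 0.0065]
[-0.0001, -0.0001, -0.0011, 0.0939, 0.1007, 0.0065]
```

View pics/w3.png

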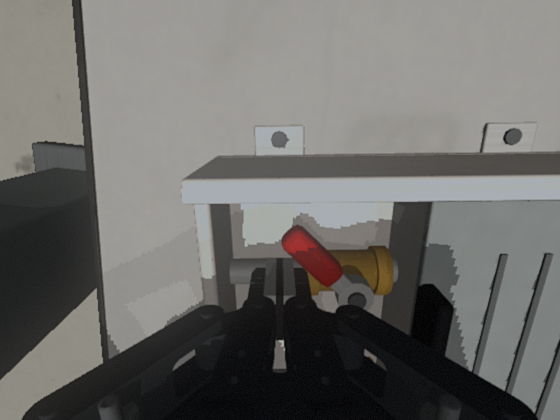

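The red handle has turned to about 0.9 rad (sleeve at (312,255)) with the finger behind it. I'll continue along the arc.

Emit:
carry_out:
  series:
    - [0,0,0,0.024,0.01,0.006,1]
    - [0,0,0,0.048,0.022,0.006,1]
    - [0,0,0,0.062,0.036,0.006,1]
    - [0,0,0,0.076,0.051,0.006,1]
    - [0,0,0,0.086,0.067,0.006,1]
    - [0,0,0,0.09,0.083,0.006,1]
    - [0,0,0,0.09,0.092,0.006,1]
    - [0,0,0,0.09,0.1,0.006,1]

```text
clock: 11.72
eef_pos: [527.8, 275.7, 47.7]
tcp_rot: [-3.134, 0.0, 1.685]
contact_force: [-19.9, 1.9, 11.7]
opening: -0.002
grasp_force: 11.1
```

Emit:
carry_out:
  series:
    - [0,0,0,0,0.008,0,1]
    - [0,0,0,0,0.016,0,1]
    - [0,0,0,0,0.016,0,1]

```text
clock: 12.1
eef_pos: [528.3, 275.8, 47.5]
tcp_rot: [-3.128, 0.001, 1.685]
contact_force: [-29.3, 2.1, 18.9]
opening: -0.002
grasp_force: 16.7
```

```bash
python3 - <<'E'
from h import *
print(tobox(r.sense()["eef_pos"]))
E
```

```text
[-50.1  78.3  47.5]
```

Hard stop reached, at the place worked out for fully shut. I'll back off, rise and check.

Emit:
carry_out:
  series:
    - [0,0,0,0,-0.05,0,1]
    - [0,0,0,0,-0.09,0,1]
    - [0,0,0,0,-0.09,-0.15,1]
    - [0,0,0,-0.2,-0.09,-0.4,1]
    - [0,0,0,-0.45,-0.09,-0.65,1]
    - [0,0,0,-0.6,-0.09,-0.9,1]
    - [0,0,0,-0.6,-0.09,-0.95,1]
    - [0,0,0,-0.6,-0.09,-0.95,1]

```text
clock: 13.1
eef_pos: [533.4, 123.7, 290.8]
tcp_rot: [3.132, -0.001, 1.683]
contact_force: [-0.0, -0.0, -0.7]
opening: -0.003
grasp_force: 0.0
```

```bash
python3 - <<'E'
from h import *
print(tobox(r.sense()["eef_pos"]));im=snap("wrist","w4")
cv2.imwrite("pics/w4c.png",cv2.resize(im[0:300,160:560,::-1],(800,600)))
for l in ["red_handle","blue_handle"]:
    for d in r.silhouettes("wrist",l)[:1]:
        rc=cv2.boxPoints(cv2.minAreaRect(cv2.findNonZero(d["region"].astype(np.uint8))))
        print(l,d["score"],[tobox(ray("wrist",q,58))[:2].tolist() for q in rc])
E
```

```text
[-63.  -73.4 290.8]
red_handle 0.92 [[-46.5, 92.2], [-28.1, 92.1], [-26.4, 32.1], [-45.8, 32.2]]
blue_handle 0.58 [[-87.4, -46.5], [-84.2, -28.7], [-26.4, -37.5], [-28.7, -55.6]]
```

View pics/w4c.png

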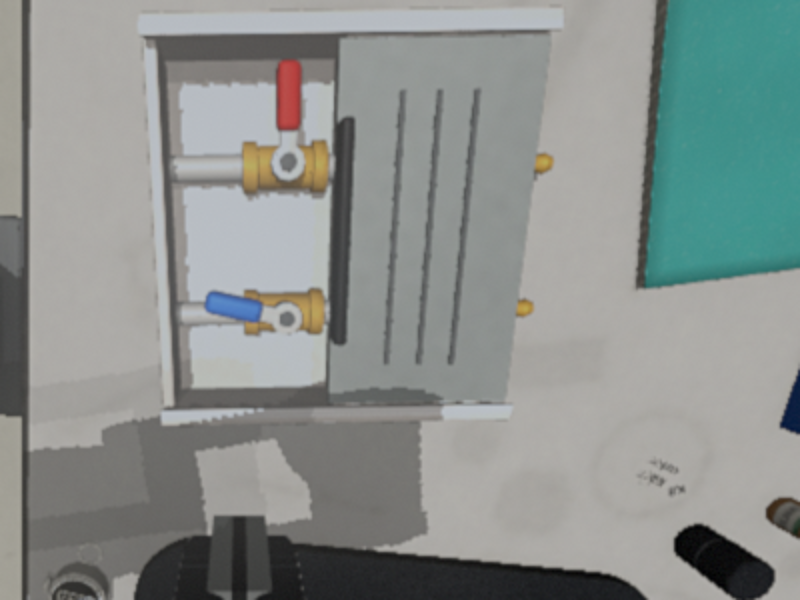

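The red handle lies across the box (crop (289,95)), the cover is fully back, and the blue handle is unchanged at (233,305).

```bash
python3 -c "
from rig import r
print(r.sign_off())"
```

```text
the job is handed in; nothing more can be done
None
```

I pushed the cover back to its hard stop and the red handle through to its hard stop, lying across the box. The blue handle is still open, I saw no contact with anything else on the bench, and I handed the job in after about 13 s of robot time.

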